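# Bring the salt box round to the front of the lazy Susan and swing its lid open

## Robot

A 6-joint arm with a two-finger parallel gripper is mounted at the origin on a cart in front of the work surface, level with it; the furniture and walls round the work are solid. World frame = base frame: x ahead of the robot, y to its left, z up, the work surface at z = 0. Lengths are in m, angles in rad, forces in N, time in s.
With the tool pointing down it reaches from about 0.35 to 0.85 m from the base axis. Payload 8.1 kg.
Tool frame: the origin (TCP) lies at the very end of the fingers, on their centre line; the grasp point (between the pads) lies 19 mm behind it; z points along the fingers, y is the line along which they close (so a half turn about z gives the same grasp; the last joint's range is limited). The gripper opens to 85 mm and grips with 20 to 120 N. Pads are 22 mm wide; open, the fingers measure 114 mm over their backs; the gripper's body (76 mm by 85 mm) begins 54 mm behind the grasp point. The pads swing forward as they close: fully open they stand 13 mm farther back than shut.
Start: joints at [-1.302, 0.13, 1.488, -0, 1.523, -0.085], TCP at [0.208, -0.563, 0.231] pointing down, gripper open.
Joint ranges: [-2.96, 2.96], [-0.89, 2.26], [0.02, 2.5], [-1.34, 4.48], [0, 2.73], [-2.66, 2.66]. Speed limits (rad/s): [2.39, 2.39, 2.79, 3.14, 3.14, 3.14].

## Interface

Orientations are given as [roll, pitch, yaw] about the fixed x, y, z axes, in that order (R = Rz(yaw) Ry(pitch) Rx(roll)).
In Python, from workcell import r gives the robot as it stands. The module is installed in compiled form; this text tells all that it offers.
- The arm moves only by the shell command python3 -m crank 'ROWS' [FORCE]. ROWS is JSON, one flat list of numbers, 5 for each row, row after row: the finger opening in cm, from 0 to 8.54, then the shift along the tool's x, y, z in cm, then the turn about the tool's z in degrees. A call has 1 to 12 rows; each row is the pose to reach, as a shift and turn from the pose commanded when the call began, along the tool's axes at that moment; what a row does not reach only later rows make up. A row lasts 1/8 s, in which the tool goes at most 62.5 mm and 10.7 degrees, less where a joint would pass 70% of its speed; a pose out of reach is approached as far as the arm can. A call with a gripper value outside its range is refused whole. The fingers move at their own pace and stop on an object; FORCE is the grip in N (left out, the last holds). Time passes only in rows, so rows that repeat a pose let the fingers close. It gives the time, the measured TCP pose, the force and the opening at its end, in the units of the state.
- r.get_state(): the state, without advancing time (a new reading comes with each control period).
- r.get_image(name): name is "scene" or "top" or "wrist"; returns a dict with "color" (480x640x3 uint8, red, green, blue), "fx", "fy", "cx", "cy" (pixels), "D" ([k1, k2, p1, p2, k3] as OpenCV has them; the pictures are not rectified), "xyz" and "orientation" of the camera in the world; the wrist camera has in their place "mount" (4x4, takes a point from camera to tool coordinates, whose origin is the TCP and whose axes are the flange's). Camera axes: x right, y down, z forward; pixel columns grow to the right and rows downward; lengths in m; the calibration is good to about 2 mm. A picture is of the moment at which its call begins: read the wrist's pose just before it. There is no depth.
- r.close_job(): hands the job in, once; it reports no verdict.
Trained networks look in a picture, given as the dict that the camera call returned (one of the last four; its "shot" number tells which), for a name from the list of things; names that differ only in an ending like _2 or _b are one class to them, and where a whole thing is asked for, a point or a joint stands for the part that bears it (a point fixed in the world has none). Each returns a list of dicts, best first, with "conf" (0 to 1); they miss things now and then, are a little off and sometimes report something else, mostly with a low value. They report only what shows in the picture. A call takes as long as a camera call.
- r.recognise(label, picture): "xy" ([column, row] in pixels, amid what is visible of it).
The state is a dict: "clock": time; "joints": joint angles; "joint_vel": joint speeds; "joint_efforts": joint torques, N m; "tcp_pos": TCP position; "tcp_rot": TCP orientation; "ft_force": force on the tool from outside, world axes, zero at the start; "torque": the same for the moment, N m; "width": finger opening in m.
Only numpy, scipy, OpenCV 4.12 (cv2) and the standard library are available. Lean on these libraries where they do the work, as an engineer would, in place of code of your own. Each camera call takes 0.05 s, during which the arm holds its last target. There are 200 camera calls.

## Task

Gently push the rim of the lazy Susan round with a fingertip until the round wooden salt box stands at the very front, nearest the front edge of the worktop, and let it come to rest there with its lid still shut. Then push the knob on its lid sideways to swing the lid a good quarter turn open, either way, so that the box can be refilled, leaving it at the front. Do not touch the salt box or its lid before it is at the front, never touch or topple the four jars that ride along, lift nothing, and leave the lemon, onion, peeler and mug alone.

Things in the scene. Friction and masses are not known exactly. Their poses are not given: they have to be found in the camera images.
- turntable_base: fixed foot of the lazy Susan, a dark disc of 224 mm diameter, 12 mm high, under the platter. Origin: on the turning axis, at worktop height. It never turns: its x points away from the robot, square to the worktop's front edge, its y to the robot's left; the front of the lazy Susan is towards its -x.
- platter: pale wooden disc, 330 mm across, 16 to 34 mm above the worktop. Origin: on its axis, underside. Turns endlessly, stays where left; 1 to 2 N at the rim turn it. 8 half-round finger notches in the rim every 45 deg, the first along its own x: 49 mm wide, 16 deep (bottom 149 mm from the axis), open above and below. Five things ride on it, 85 mm from the axis, 72 deg apart; the salt box towards its -x.
- salt_box_mid (a point): round reddish-brown wooden salt box, 86 mm diameter, 119 mm tall with its flat lid, the only lidded wooden box on the platter; hollow, about 0.5 kg, standing loose. The point is on its axis, about 86 mm above the worktop, 82 to 88 mm from the platter's axis. Its own -x points from the lid's pin to the knob when shut: roughly outward from the platter's axis.
- salt_lid (a joint): the salt box's swivel lid: wooden disc, 89 mm across, 10 mm thick, turning level about a pin at the side towards the platter's axis. 0 shut, positive counter-clockwise from above; 2.2 rad either way to a stop. Light (under 1 N at the knob), stays where left; pushed against the stop, box and platter give way. Top about 150 mm above the worktop; it passes over the jars' caps.
- lid_knob (a point): the lid's dark turned wooden knob, 18 mm diameter and 18 mm tall, on top of the lid; the point is its centre, 9 mm above the lid's top (about 159 mm above the worktop). 64 mm from the pin.
- lid_pin (a point): the lid's brass pin, on the lid's top surface: the vertical axis about which the lid turns; 34 mm from the axis of the box.
- jar_a_mid (a point): glass spice jar with dark cap, 41 mm diameter, 105 mm tall, loose on the platter, 85 mm from its axis; the point is its centre, half-way up. One of three like it. To be left untouched.
- jar_b_mid (a point): glass spice jar with dark cap, 41 mm diameter, 105 mm tall, loose on the platter, 85 mm from its axis; the point is its centre, half-way up. One of three like it. To be left untouched.
- jar_c_mid (a point): glass spice jar with dark cap, 41 mm diameter, 105 mm tall, loose on the platter, 85 mm from its axis; the point is its centre, half-way up. One of three like it. To be left untouched.
- honey_jar_mid (a point): squat glass jar with a red screw lid, 58 x 62 mm, 86 mm tall, loose on the platter, 85 mm from its axis; the point is its centre, half-way up. To be left untouched.
- lemon_mid (a point): a lemon, 83 x 58 x 58 mm, loose on the worktop in front of the hob; the point is its centre. A bystander.
- onion_mid (a point): a red onion, 82 mm, loose in front of the hob; the point is its centre. A bystander.
- peeler_mid (a point): a dark green peeler, 170 mm long, lying in front of the hob; the point is its centre. A bystander.
- mug_mid (a point): a white mug, 92 mm diameter, 95 mm tall, in front of the hob; the point is half-way up. A bystander.

How it is judged:
By the outcome, as a careful person would: the job done as asked, in the order asked, and still so for the second after the job is handed in, with the robot touching nothing.
It also fails if it takes over 70 s, if anything falls off the work surface, if the arm or the gripper's body presses on something with over 40 N, if the wrist force passes 120 N, or if a joint passes its speed limit or range.

## Working session

There is one attempt and no reset: what is moved stays moved. The work goes in short steps, Python scripts to look and compute and a shell command to move; the robot and the scene stay as the last step left them, time stands still between calls to the robot, and variables do not carry over. Pictures are saved under pics/ and viewed, on a budget of 10 in all, crops included, one or two more only if the job needs it, and the job is handed in when it is done.

```bash
mkdir -p pics
cat > h.py <<'E'
import numpy as np, cv2
from scipy.spatial.transform import Rotation as R
from workcell import r
def K(p): return np.array([[p['fx'],0,p['cx']],[0,p['fy'],p['cy']],[0,0,1.]])
def cam(p,st=None):
    if 'mount' in p:
        T=np.eye(4);T[:3,:3]=R.from_euler('xyz',st['tcp_rot']).as_matrix();T[:3,3]=st['tcp_pos']
        M=T@np.array(p['mount']);return M[:3,:3],M[:3,3]
    o=np.array(p['orientation']); Rm=o if o.shape==(3,3) else R.from_euler('xyz',o).as_matrix()
    return Rm,np.array(p['xyz'])
def at_z(p,uv,z,st=None):
    Rm,c=cam(p,st)
    n=cv2.undistortPoints(np.array([[uv]],float),K(p),np.array(p['D'],float))[0,0]
    d=Rm@np.array([n[0],n[1],1]); return c+d*(z-c[2])/d[2]
def proj(p,X,st=None):
    Rm,c=cam(p,st)
    Y=(np.atleast_2d(X)-c)@Rm
    return cv2.projectPoints(Y,np.zeros(3),np.zeros(3),K(p),np.array(p['D'],float))[0][:,0]
def save(p,n,crop=None):
    im=p['color'] if crop is None else p['color'][crop[1]:crop[3],crop[0]:crop[2]]
    if crop is not None: im=cv2.resize(im,None,fx=2,fy=2)
    cv2.imwrite('pics/'+n,im[:,:,::-1])
E
python3 - <<'E'
from h import *
print(r.get_state())
H=dict(turntable_base=.0,platter=.034,salt_box_mid=.086,lid_knob=.159,lid_pin=.150,jar_a_mid=.0865,honey_jar_mid=.077,lemon_mid=.029,onion_mid=.04,peeler_mid=.01,mug_mid=.047)
ims=[]
for n in('top','scene'):
    p=r.get_image(n);print(n,p['xyz'],p['orientation'])
    for l,z in H.items():
        print(l,[(np.round(d['xy']).tolist(),round(d['conf'],2),at_z(p,d['xy'],z)[:2].round(3).tolist()) for d in r.recognise(l,p)[:4]])
    save(p,n+'0.png')
E
```

```text
{'clock': 0.0, 'joints': array([-1.30239390e+00,  1.31175225e-01,  1.48932253e+00,  1.16335214e-06,
        1.52297357e+00, -8.54271904e-02]), 'joint_vel': array([-7.15800903e-05, -1.15152150e-04,  3.53218338e-04,  1.58511723e-03,
       -2.15866093e-04, -7.46029902e-04]), 'joint_efforts': array([ 1.37814095e-04, -5.69395602e+01, -5.00553703e+01,  2.87949683e-05,
        1.46953011e-02,  8.50547281e-06]), 'tcp_pos': array([ 0.20775253, -0.56228704,  0.23021227]), 'tcp_rot': array([-3.13972093e+00, -1.61452514e-04,  3.53829406e-01]), 'ft_force': array([-0.51871185,  0.18832158,  0.47669064]), 'torque': array([-0.03291625,  0.01143613, -0.02625402]), 'width': 0.08576517693089605}
top [ 0.52616312 -0.21876201  1.29625129] [-3.10729346 -0.01208432 -1.58139524]
turntable_base []
platter [([227.0, 249.0], 0.63, [0.564, 0.013]), ([256.0, 247.0], 0.47, [0.568, -0.059])]
salt_box_mid []
lid_knob [([228.0, 249.0], 0.6, [0.56, -0.013])]
lid_pin [([431.0, 293.0], 0.72, [0.456, -0.467]), ([190.0, 213.0], 0.23, [0.641, 0.074])]
jar_a_mid [([214.0, 252.0], 0.59, [0.555, 0.035])]
honey_jar_mid [([21
[... 395 characters left out ...]
0.72, [0.625, 0.025]), ([288.0, 252.0], 0.4, [0.755, -0.258])]
platter [([279.0, 324.0], 0.56, [0.596, 0.049])]
salt_box_mid [([287.0, 267.0], 0.82, [0.662, -0.105]), ([279.0, 326.0], 0.42, [0.561, 0.098])]
lid_knob [([280.0, 324.0], 0.63, [0.52, 0.154]), ([284.0, 252.0], 0.61, [0.653, -0.078])]
lid_pin [([283.0, 253.0], 0.81, [0.66, -0.084]), ([259.0, 307.0], 0.16, [0.599, 0.122])]
jar_a_mid [([298.0, 309.0], 0.81, [0.551, 0.025])]
honey_jar_mid [([250.0, 282.0], 0.68, [0.724, -0.013])]
lemon_mid []
onion_mid [([260.0, 307.0], 0.74, [0.669, 0.023]), ([401.0, 249.0], 0.73, [0.441, -0.388])]
peeler_mid [([410.0, 238.0], 0.71, [0.451, -0.499])]
mug_mid [([424.0, 209.0], 0.74, [0.455, -0.624])]
```

View pics/top0.png

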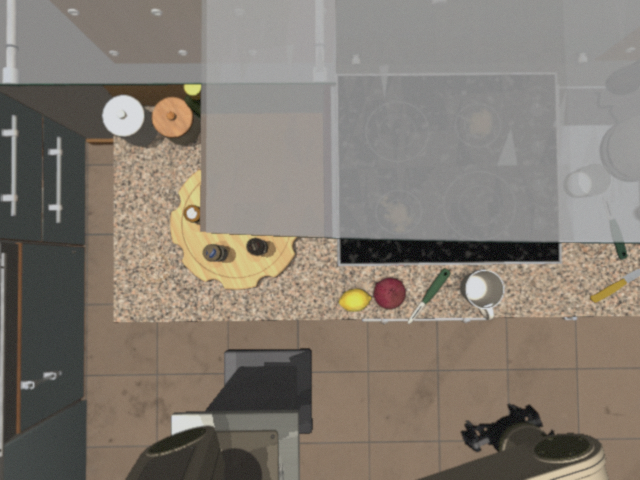

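View pics/scene0.png

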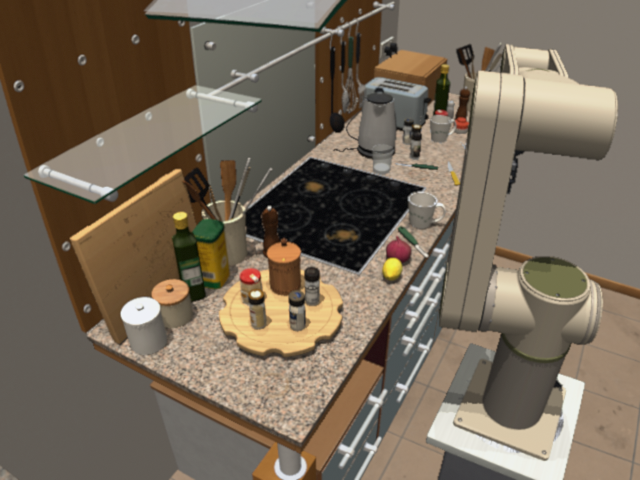

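The top view is half hidden by a glass shelf. The platter shows at about (235,230), with jars at (214,252) and (257,246). In the scene view the salt box is at (285,268), right-rear of the platter, with jars at (312,285), (297,310) and (258,310) and honey at (250,283). Next I fit the platter's outline in both views and triangulate the shelf.

```bash
cat >> h.py <<'E'
def outline(c,phi,z=.034):
    a=np.radians(np.arange(0,360,1.)); rr=np.full(a.size,.165)
    for k in range(8):
        d=(a-phi-k*np.pi/4+np.pi)%(2*np.pi)-np.pi
        # circle radius ~.0245 centred so bottom at .149
        rc=.149+.0245; s=rc*np.sin(d); m=(np.abs(s)<.0245)&(np.abs(d)<.5)
        rr[m]=np.minimum(rr[m],rc*np.cos(d[m])-np.sqrt(.0245**2-s[m]**2))
    return np.c_[c[0]+rr*np.cos(a),c[1]+rr*np.sin(a),np.full(a.size,z)]
def woodmask(p):
    h=cv2.cvtColor(p['color'],cv2.COLOR_RGB2HSV)
    return cv2.inRange(h,(15,70,120),(30,255,255))
def fit(ps,c0,phis):
    from scipy.optimize import minimize
    dts=[]
    for p,box in ps:
        m=cv2.Canny(woodmask(p),50,150); k=np.zeros_like(m);k[box[1]:box[3],box[0]:box[2]]=1
        dts.append(cv2.distanceTransform(255-m*k,cv2.DIST_L2,5))
    def cost(v):
        X=outline(v[:2],v[2]);t=0
        for (p,b),D in zip(ps,dts):
            u=proj(p,X).astype(np.float32); d=cv2.remap(D,u[:,:1],u[:,1:],cv2.INTER_LINEAR)
            t+=np.minimum(d,4).mean()
        return t
    return min((minimize(cost,[*c0,f],method='Nelder-Mead',options=dict(initial_simplex=np.array([*c0,f])+np.array([[0,0,0],[.02,0,0],[0,.02,0],[0,0,.1]]))) for f in phis),key=lambda q:q.fun)
E
python3 - <<'E'
from h import *
t=r.get_image('top');s=r.get_image('scene')
f=fit([(t,(160,160,310,300)),(s,(205,265,355,365))],(.59,.04),np.arange(0,.785,.13))
print(f.x,f.fun,np.degrees(f.x[2]))
c=f.x[:2]
box=at_z(s,[287,267],.086); print('box',box, np.linalg.norm(box[:2]-c),np.degrees(np.arctan2(*(box[:2]-c)[::-1])))
kn=at_z(s,[284,243],.159);print('knob',kn,np.linalg.norm(kn[:2]-c),np.degrees(np.arctan2(*(kn[:2]-c)[::-1])))
for b in (t,s):
    for q in proj(b,outline(c,f.x[2])): cv2.circle(b['color'],tuple(int(v) for v in q.round()),0,(255,0,0),-1)
a=cv2.resize(t['color'][150:310,150:350],None,fx=2,fy=2);d=cv2.resize(s['color'][215:375,190:390],None,fx=2,fy=2)
cv2.imwrite('pics/fit.png',np.hstack([a,d])[:,:,::-1])
# shelf: top pixel (201,232) & (335,237) vs heights, projected in scene
for z in(.3,.4,.5,.6,.7,.8):
    print(z,[ (at_z(t,q,z)[:2].round(2).tolist(),proj(s,at_z(t,q,z))[0].round().tolist()) for q in((201,232),(201,84))])
E
```

```text
[ 0.62626496 -0.00851788  0.44667603] 2.82631254196167 25.592651186137868
box [ 0.6630314  -0.10529435  0.086     ] 0.1035251478423009 -69.1976651559448
knob [ 0.673653   -0.11232446  0.159     ] 0.11411148552378392 -65.46314846446947
0.3 [([0.59, 0.01], [284.0, 233.0]), ([0.88, 0.01], [185.0, 200.0])]
0.4 [([0.58, -0.01], [290.0, 191.0]), ([0.85, -0.01], [197.0, 164.0])]
0.5 [([0.58, -0.03], [297.0, 147.0]), ([0.81, -0.03], [211.0, 126.0])]
0.6 [([0.57, -0.06], [304.0, 100.0]), ([0.77, -0.06], [225.0, 84.0])]
0.7 [([0.56, -0.08], [312.0, 51.0]), ([0.74, -0.08], [241.0, 39.0])]
0.8 [([0.56, -0.1], [321.0, -2.0]), ([0.7, -0.1], [259.0, -9.0])]
```

View pics/fit.png

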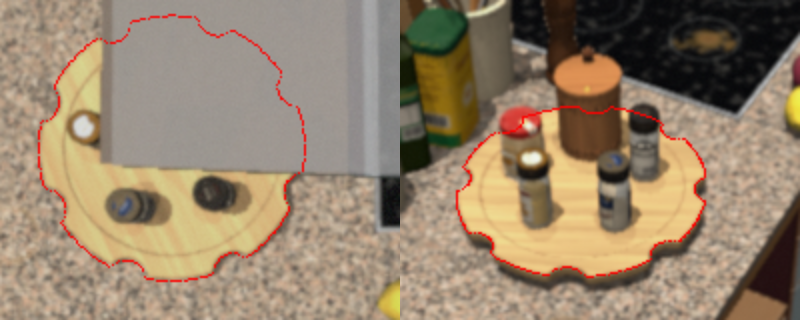

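```bash
cat >> h.py <<'E'
C=np.array([.6263,-.0085])
def pol(rad,deg): return C+rad*np.array([np.cos(np.radians(deg)),np.sin(np.radians(deg))])
def rel(xy,z,yawdeg):
    st=r.get_state();Rm=R.from_euler('xyz',st['tcp_rot']).as_matrix()
    d=Rm.T@(np.array([*xy,z])-st['tcp_pos'])*100
    t=-(yawdeg-np.degrees(st['tcp_rot'][2]));t=(t+180)%360-180
    return [float(round(v,1)) for v in [*d,t]]
E
python3 -c "
from h import *
print(rel(pol(.215,205.6),.12,115.6))"
```

```text
[37.0, -35.5, 11.1, -95.3]
```

```bash
python3 -m crank '[0,3,-3,0,-8, 0,7,-7,0,-18, 0,11,-11,0,-28, 0,15,-15,0,-38, 0,19,-19,0,-48, 0,23,-23,0,-58, 0,27,-27,0,-68, 0,31,-31,2,-78, 0,35,-34,5,-88, 0,37,-35.5,8,-95.3, 0,37,-35.5,11,-95.3, 0,37,-35.5,11.1,-95.3]'
python3 - <<'E'
from h import *
st=r.get_state();p=r.get_image('wrist')
print(st['clock'],st['tcp_pos'],np.degrees(st['tcp_rot']),st['width'],st['ft_force'])
for q in proj(p,outline(C,np.radians(25.6)),st): 
    if abs(q[0])<2000 and abs(q[1])<2000: cv2.circle(p['color'],tuple(int(v) for v in q.round()),1,(255,0,0),-1)
save(p,'w1.png')
print(rel(pol(.215,205.6),.016,115.6),rel(pol(.1715,205.6),.016,115.6))
E
```

```text
clock: 2.8
tcp_pos: [0.4301, -0.1006, 0.118]
tcp_rot: [-3.138, -0.004, 2.018]
ft_force: [0.0, -0.3, 0.1]
width: -0.0003
2.8 [ 0.43014687 -0.10059259  0.11800565] [-179.79732911   -0.20127537  115.61423539] -0.00027200132174094136 [ 0.04830985 -0.25536153  0.07621824]
[-0.1, 0.1, 10.4, -0.0] [-0.1, 4.5, 10.4, -0.0]
```

View pics/w1.png

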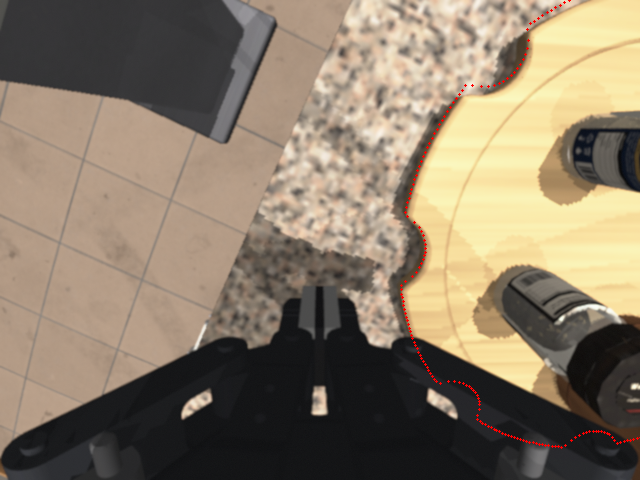

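The wrist view shows the fitted outline (red) lying right on the rim, with notches at (415,245) and (460,400). The fingertips are at (320,290). I descend outside the rim and slide into the notch.

```bash
python3 -m crank '[0,0,0,3,0, 0,0,0,6,0, 0,0,0,9,0, 0,0,0,10.4,0, 0,0,0.5,10.4,0, 0,0,1.5,10.4,0, 0,0,2.5,10.4,0, 0,0,3.2,10.4,0, 0,0,3.8,10.4,0, 0,0,4.2,10.4,0, 0,0,4.5,10.4,0, 0,0,4.5,10.4,0]'
python3 - <<'E'
from h import *
st=r.get_state();p=r.get_image('wrist')
d=st['tcp_pos'][:2]-C
print(np.linalg.norm(d)*1000,np.degrees(np.arctan2(d[1],d[0]))%360)
for q in proj(p,outline(C,np.radians(25.6)),st): 
    if abs(q[0])<2000 and abs(q[1])<2000: cv2.circle(p['color'],tuple(int(v) for v in q.round()),1,(255,0,0),-1)
save(p,'w2.png')
for a in range(12):
    th=205.6-4*(a+1); print(rel(pol(.1715,th),.016,th-90))
E
```

```text
clock: 4.35
tcp_pos: [0.4726, -0.0821, 0.0162]
tcp_rot: [-3.141, -0.0, 2.017]
ft_force: [0.8, -0.7, -0.3]
width: 0.0002
170.42043698444417 205.59885895859406
[1.2, -0.1, 0.0, 4.0]
[2.4, 0.1, 0.0, 8.0]
[3.6, 0.3, 0.0, 12.0]
[4.7, 0.6, 0.0, 16.0]
[5.9, 0.9, 0.0, 20.0]
[7.0, 1.4, 0.0, 24.0]
[8.1, 1.9, 0.0, 28.0]
[9.1, 2.5, 0.0, 32.0]
[10.1, 3.2, 0.0, 36.0]
[11.0, 3.9, 0.0, 40.0]
[11.9, 4.7, 0.0, 44.0]
[12.8, 5.6, 0.0, 48.0]
```

View pics/w2.png

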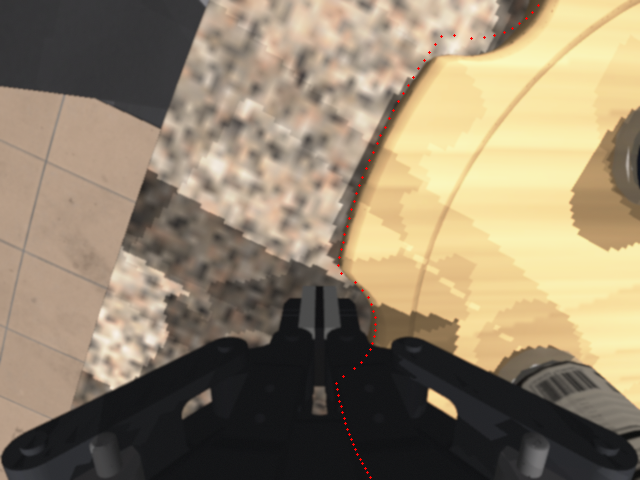

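The fingertip sits in the notch, but it's slim and only a few mm deep. I go to r=167 mm and push round.

Run:
```python
from h import *
print(rel(pol(.167,205.6),.016,115.6))
for th in (204,202,200,197,193.6,190,186,182,178,174,170): print(rel(pol(.167,th),.016,th-90))
```

```text
[0.0, 0.4, 0.0, -0.0]
[0.5, 0.4, 0.0, 1.6]
[1.1, 0.4, 0.0, 3.6]
[1.6, 0.4, 0.0, 5.6]
[2.5, 0.5, 0.0, 8.6]
[3.5, 0.7, 0.0, 12.0]
[4.5, 1.0, 0.0, 15.6]
[5.6, 1.3, 0.0, 19.6]
[6.7, 1.7, 0.0, 23.6]
[7.7, 2.3, 0.0, 27.6]
[8.8, 2.8, 0.0, 31.6]
[9.7, 3.5, 0.0, 35.6]
```

```bash
python3 -m crank '[0,0,0.4,0,0, 0,0.5,0.4,0,1.6, 0,1.1,0.4,0,3.6, 0,1.6,0.4,0,5.6, 0,2.5,0.5,0,8.6, 0,3.5,0.7,0,12, 0,4.5,1,0,15.6, 0,5.6,1.3,0,19.6, 0,6.7,1.7,0,23.6, 0,7.7,2.3,0,27.6, 0,8.8,2.8,0,31.6, 0,9.3,3.2,0,33.6]'
cat > m.py <<'E'
from h import *
import sys
st=r.get_state()
t=r.get_image('top');s=r.get_image('scene')
ph=float(sys.argv[1])
f=fit([(t,(160,160,310,300)),(s,(205,265,355,365))],C,np.radians([ph-6,ph,ph+6]))
d=st['tcp_pos'][:2]-C
print('fit',f.x[:2],'salt ang',(np.degrees(f.x[2])+float(sys.argv[2]))%360,f.fun,'tip',np.linalg.norm(d)*1000,np.degrees(np.arctan2(d[1],d[0]))%360)
for l,z in dict(salt_box_mid=.086,lid_knob=.159,lid_pin=.15).items():
  for p in(t,s):
    for q in r.recognise(l,p)[:2]:
        X=at_z(p,q['xy'],z)[:2];e=X-C
        print(l,round(q['conf'],2),np.round(q['xy']),X.round(3),round(np.linalg.norm(e),3),(np.degrees(np.arctan2(e[1],e[0]))%360).round(1))
if len(sys.argv)>3: save(s,sys.argv[3],(190,215,390,375))
E
# salt = phi_notch(25.6)+270 at start
python3 m.py -4 270 s1.png
python3 - <<'E'
from h import *
st=r.get_state();d=st['tcp_pos'][:2]-C;a=np.degrees(np.arctan2(d[1],d[0]))%360
for k in range(1,13): print(rel(pol(.167,a-4*k),.016,a-4*k-90))
E
```

```text
clock: 5.9
tcp_pos: [0.4606, 0.0161, 0.0161]
tcp_rot: [-3.141, 0.0, 1.428]
ft_force: [-1.5, -1.0, 0.2]
width: 0.0002
fit [ 0.62730099 -0.00827143] salt ang 264.15667301020204 4.145513534545898 tip 167.47779364880904 171.54060212565327
salt_box_mid 0.56 [270. 239.] [ 0.584 -0.098] 0.099 244.5
salt_box_mid 0.56 [298. 269.] [ 0.632 -0.112] 0.103 273.3
lid_knob 0.44 [264. 235.] [ 0.59  -0.094] 0.093 247.2
lid_knob 0.66 [308. 295.] [0.514 0.039] 0.122 157.1
lid_knob 0.61 [298. 257.] [ 0.61  -0.077] 0.071 257.0
lid_pin 0.69 [267. 239.] [ 0.582 -0.099] 0.101 243.8
lid_pin 0.85 [301. 257.] [ 0.609 -0.09 ] 0.083 257.9
[1.2, 0.0, 0.0, 4.2]
[2.3, 0.1, 0.0, 8.2]
[3.5, 0.3, 0.0, 12.2]
[4.6, 0.6, 0.0, 16.2]
[5.7, 1.0, 0.0, 20.2]
[6.8, 1.4, 0.0, 24.2]
[7.8, 1.9, 0.0, 28.2]
[8.8, 2.5, 0.0, 32.2]
[9.8, 3.2, 0.0, 36.2]
[10.7, 3.9, 0.0, 40.2]
[11.6, 4.7, 0.0, 44.2]
[12.4, 5.5, 0.0, 48.2]
```

View pics/s1.png

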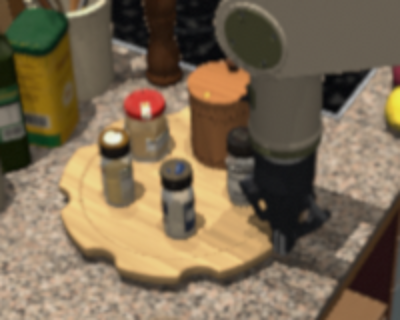

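The crop shows the platter turning with the finger in its notch, at about (285,240). The salt box is coming forward at (225,115) and all the jars stand. It has turned 31.4°, 2.6° behind the finger as predicted. I continue.

```bash
python3 -m crank '[0,0.8,0,0,2.8, 0,1.8,0.1,0,6.2, 0,2.9,0.2,0,10.2, 0,4,0.4,0,14.2, 0,5.1,0.8,0,18.2, 0,6.2,1.2,0,22.2, 0,7.3,1.6,0,26.2, 0,8.3,2.2,0,30.2, 0,9.3,2.8,0,34.2, 0,10.2,3.5,0,38.2, 0,11.1,4.3,0,42.2, 0,11.6,4.7,0,44.2]'
python3 m.py -45 270
python3 - <<'E'
from h import *
st=r.get_state();d=st['tcp_pos'][:2]-C;a=np.degrees(np.arctan2(d[1],d[0]))%360
for k in range(1,13): print(rel(pol(.167,a-4*k),.016,a-4*k-90))
E
```

```text
clock: 7.8
tcp_pos: [0.5242, 0.1239, 0.0162]
tcp_rot: [-3.141, 0.0, 0.658]
ft_force: [-0.7, -0.8, 0.0]
width: -0.0005
fit [ 0.62690932 -0.00910098] salt ang 221.44989902754745 3.4020609855651855 tip 167.22585323001832 127.6391013592338
salt_box_mid 0.7 [255. 252.] [ 0.554 -0.063] 0.09 216.7
salt_box_mid 0.71 [316. 289.] [ 0.549 -0.064] 0.095 215.7
lid_knob 0.56 [254. 248.] [ 0.56  -0.069] 0.09 222.7
lid_knob 0.67 [318. 272.] [ 0.536 -0.049] 0.099 204.4
lid_pin 0.67 [255. 250.] [ 0.557 -0.071] 0.093 221.7
lid_pin 0.54 [315. 275.] [ 0.541 -0.045] 0.093 203.3
lid_pin 0.32 [418. 243.] [ 0.363 -0.298] 0.392 227.6
[1.2, 0.1, 0.0, 4.0]
[2.3, 0.2, 0.0, 8.0]
[3.5, 0.4, 0.0, 12.0]
[4.6, 0.7, 0.0, 16.0]
[5.7, 1.0, 0.0, 20.0]
[6.8, 1.5, 0.0, 24.0]
[7.8, 2.0, 0.0, 28.0]
[8.9, 2.5, 0.0, 32.0]
[9.8, 3.2, 0.0, 36.0]
[10.7, 3.9, 0.0, 40.0]
[11.6, 4.7, 0.0, 44.0]
[12.4, 5.5, 0.0, 48.0]
```

```bash
python3 -m crank '[0,0.8,0,0,2.8, 0,1.8,0.1,0,6, 0,2.9,0.3,0,10, 0,4.1,0.5,0,14, 0,5.2,0.8,0,18, 0,6.3,1.2,0,22, 0,7.3,1.7,0,26, 0,8.4,2.2,0,30, 0,9.1,2.7,0,33, 0,9.6,3,0,35, 0,9.8,3.2,0,36, 0,9.8,3.2,0,36]'
python3 m.py -84 270 s2.png
python3 - <<'E'
from h import *
st=r.get_state();d=st['tcp_pos'][:2]-C;a=np.degrees(np.arctan2(d[1],d[0]))%360
for k in range(1,6): print(rel(pol(.167,a-k),.016,a-k-90))
E
```

```text
clock: 9.7
tcp_pos: [0.6211, 0.1584, 0.0163]
tcp_rot: [3.141, -0.0, 0.031]
ft_force: [-0.6, 1.0, 0.1]
width: 0.0001
fit [ 0.62686377 -0.01022381] salt ang 185.73034554505165 3.52888822555542 tip 166.96306023417205 91.77239428110859
salt_box_mid 0.95 [234. 258.] [ 0.54  -0.014] 0.087 183.7
salt_box_mid 0.95 [313. 299.] [ 0.536 -0.025] 0.092 190.2
lid_knob 0.65 [233. 254.] [ 0.547 -0.024] 0.081 190.9
lid_knob 0.68 [310. 281.] [ 0.536 -0.009] 0.09 180.5
lid_pin 0.77 [230. 256.] [ 0.543 -0.015] 0.083 184.7
lid_pin 0.89 [309. 285.] [ 0.534 -0.004] 0.093 177.0
[0.3, -0.0, 0.0, 1.0]
[0.6, 0.0, 0.0, 2.0]
[0.9, 0.0, 0.0, 3.0]
[1.2, 0.0, 0.0, 4.0]
[1.5, 0.1, 0.0, 5.0]
```

View pics/s2.png

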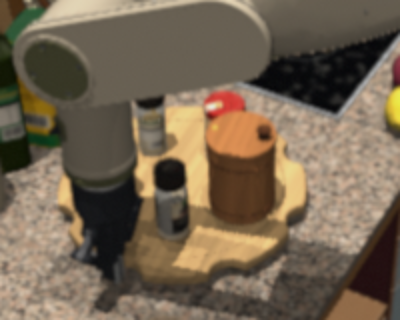

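The crop shows the salt box at the front at (240,165), its knob at (263,130) and lid shut. The fit says 185.7°, so 5° remain.

```bash
python3 -m crank '[0,0.3,0,0,1, 0,0.6,0,0,2, 0,0.9,0,0,3, 0,1.2,0,0,4, 0,1.5,0.1,0,5, 0,1.5,0.1,0,5]'
python3 m.py -90 270
python3 - <<'E'
from h import *
st=r.get_state();d=st['tcp_pos'][:2]-C;a=np.degrees(np.arctan2(d[1],d[0]))%360
yaw=a-90
# back off inside notch (other way, 1 cm), then radially out, up
print(rel(pol(.167,a+2),.016,yaw),rel(pol(.215,a+2),.016,yaw),rel(pol(.215,a+2),.24,yaw))
E
```

```text
clock: 10.85
tcp_pos: [0.6366, 0.158, 0.0164]
tcp_rot: [-3.141, -0.001, -0.057]
ft_force: [0.7, 0.4, -0.5]
width: 0.0002
fit [ 0.62702294 -0.01046674] salt ang 180.5137358677205 3.6549267768859863 tip 166.8195846077591 86.47176262968678
salt_box_mid 0.9 [231. 258.] [ 0.539 -0.006] 0.087 178.1
salt_box_mid 0.59 [312. 302.] [ 0.535 -0.016] 0.092 184.8
lid_knob 0.92 [228. 254.] [ 0.549 -0.012] 0.078 182.4
lid_pin 0.31 [430. 291.] [ 0.459 -0.465] 0.486 249.9
lid_pin 0.56 [309. 285.] [ 0.535 -0.005] 0.091 177.6
[-0.6, -0.0, 0.0, 0.2] [-0.7, -4.8, 0.0, 0.2] [-0.7, -4.8, -22.4, 0.2]
```

```bash
python3 -m crank '[0,-0.3,0,0,0, 0,-0.6,0,0,0, 0,-0.6,-1,0,0, 0,-0.6,-3,0,0, 0,-0.6,-4.8,0,0, 0,-0.6,-4.8,-5,0, 0,-0.6,-4.8,-11,0, 0,-0.6,-4.8,-17,0, 0,-0.6,-4.8,-22,0, 0,-5,-9,-23,0, 0,-10,-10,-23,0, 0,-10,-10,-23,0]'
python3 m.py -90 270 s3.png
python3 - <<'E'
from h import *
st=r.get_state(); print(rel([.43,-.075],.23,90),rel([.43,.075],.23,90))
E
```

```text
clock: 12.75
tcp_pos: [0.5385, 0.2661, 0.246]
tcp_rot: [3.142, 0.002, -0.052]
ft_force: [0.7, 0.9, 0.2]
width: -0.0001
fit [ 0.62647782 -0.00938413] salt ang 180.6683851096663 3.183633327484131 tip 288.26492800757353 107.73583496117308
salt_box_mid 0.69 [232. 259.] [ 0.538 -0.008] 0.088 179.8
salt_box_mid 0.84 [310. 300.] [ 0.542 -0.017] 0.085 185.6
lid_knob 0.59 [229. 256.] [ 0.543 -0.015] 0.084 184.7
lid_knob 0.72 [312. 282.] [ 0.53  -0.007] 0.096 179.4
lid_pin 0.96 [227. 257.] [ 0.541 -0.009] 0.085 180.3
lid_pin 0.68 [309. 287.] [0.531 0.002] 0.096 173.7
lid_pin 0.65 [310. 301.] [0.503 0.045] 0.134 156.6
[-9.3, 34.4, 1.6, -93.3] [-10.2, 19.4, 1.6, -93.3]
```

View pics/s3.png

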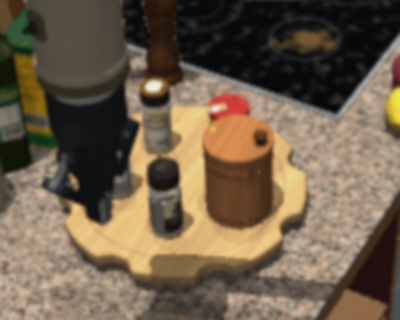

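The lid is still shut. The knob is at crop (261,136), which is image (320.5,283), and the brass pin is near crop (212,128), image (296,279). The platter rests at about 180.5°.

```bash
cat >> h.py <<'E'
def push(pin,L,ang,off=.0175,r0=.064):
    # lid angle ang (deg, +ccw), L = base bearing of knob; finger behind knob by off
    a=np.radians(L+ang); k=pin+r0*np.array([np.cos(a),np.sin(a)])
    return k-off*np.array([-np.sin(a),np.cos(a)])
E
python3 - <<'E'
from h import *
s=r.get_image('scene')
k=at_z(s,[320.5,283],.159);pn=at_z(s,[296,279],.15);print('knob',k,'pin',pn,np.linalg.norm(k-pn))
# knob in top: dark blob near
t=r.get_image('top')
nom=np.array([C[0]-.115,C[1]-.0013,.159]);nomp=np.array([C[0]-.051,C[1],.15])
print('nom',nom,proj(s,nom),proj(s,nomp),proj(t,nom),proj(t,nomp))
pin=nomp[:2]
for a,off in((0,.045),(0,.045)): print(rel(push(pin,180.5,a,off),.235,0))
cv2.imwrite('pics/top3.png',cv2.resize(t['color'][210:300,170:310],None,fx=5,fy=5)[:,:,::-1])
E
```

```text
knob [ 0.5089815  -0.01505638  0.159     ] pin [ 0.57473947 -0.00851641  0.15      ] 0.06669244362903202
nom [ 0.5113 -0.0098  0.159 ] [[318.62122172 283.93316711]] [[295.80239687 278.93378872]] [[226.87527733 270.49921178]] [[226.92415313 242.01088532]]
[-1.9, 22.9, 1.1, -3.3]
[-1.9, 22.9, 1.1, -3.3]
```

View pics/top3.png

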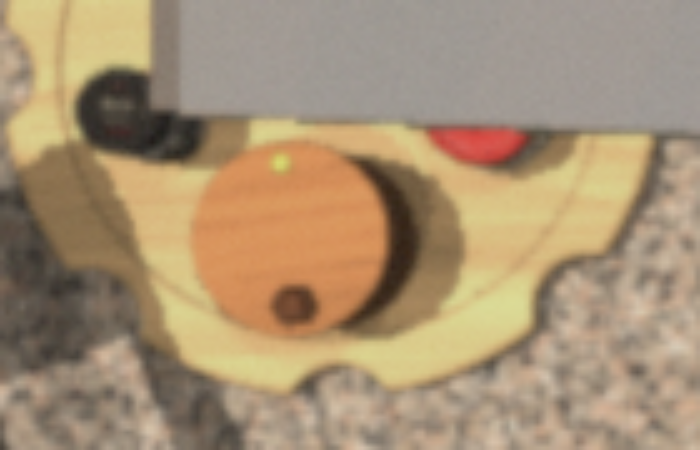

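The top crop shows the knob at (294,304), image (228.8,270.8), and the pin at (281,163), image (226.2,242.6). Both views agree on knob (0.510,-0.015) and pin (0.574,-0.0085). I'll swing the lid clockwise, pushing towards +y, so any stray platter drift goes towards the exact front.

Run:
```python
from h import *
pin=np.array([.574,-.0085]);p=push(pin,185.5,0,-.045);print(p,rel(p,.235,95.5))
```

```text
[ 0.5146077  -0.05942696] [-0.9, 32.4, 1.1, -98.8]
```

```bash
python3 -m crank '[0,-0.1,3,0,-8, 0,-0.2,6,0,-18, 0,-0.3,9,0,-28, 0,-0.4,13,0,-38, 0,-0.5,17,0,-48, 0,-0.6,21,0,-58, 0,-0.7,25,0,-68, 0,-0.8,29,0,-78, 0,-0.9,32,0,-88, 0,-0.9,32.4,0.5,-98, 0,-0.9,32.4,1,-98.8, 0,-0.9,32.4,1.1,-98.8]'
python3 - <<'E'
from h import *
pin=np.array([.574,-.0085]);p=push(pin,185.5,0,-.045)
st=r.get_state();w=r.get_image('wrist')
for X in ([*pin,.15],[.510,-.0148,.159],[*st['tcp_pos']]):
    print(proj(w,np.array(X),st))
save(w,'w3.png')
print(rel(p,.156,95.5))
E
```

```text
clock: 14.75
tcp_pos: [0.5145, -0.0592, 0.2347]
tcp_rot: [-3.141, -0.0, 1.665]
ft_force: [0.3, -0.2, 0.6]
width: -0.0001
[[423.92100419 175.66876402]]
[[317.01172653 177.57546973]]
[[317.25554797 307.15229046]]
[-0.0, 0.0, 7.9, -0.1]
```

View pics/w3.png

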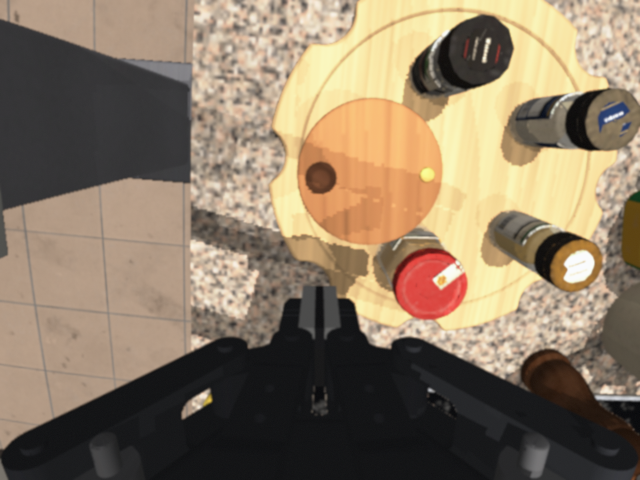

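The wrist view has the knob at (320,178) and the pin at (428,174), within 2 mm of prediction. I descend beside the knob.

```bash
python3 -m crank '[0,0,0,3,0, 0,0,0,6,0, 0,0,0,7.5,0, 0,0,0,7.9,0, 0,0,0,7.9,0]'
python3 - <<'E'
from h import *
pin=np.array([.575,-.0085])
print(rel(push(pin,185.5,0,-.030),.156,95.5),rel(push(pin,185.5,0,-.022),.156,95.5))
for a in range(0,-109,-6): print(a,rel(push(pin,185.5,a,-.020),.156,95.5+a))
E
```

```text
clock: 15.42
tcp_pos: [0.5152, -0.0595, 0.1571]
tcp_rot: [3.141, 0.0, 1.668]
ft_force: [-0.0, -0.3, 0.1]
width: 0.0002
[1.5, 0.0, 0.1, 0.1] [2.3, 0.0, 0.1, 0.1]
0 [2.5, 0.0, 0.1, 0.1]
-6 [3.2, -0.1, 0.1, 6.1]
-12 [3.9, -0.2, 0.1, 12.1]
-18 [4.6, -0.3, 0.1, 18.1]
-24 [5.3, -0.2, 0.1, 24.1]
-30 [6.0, -0.1, 0.1, 30.1]
-36 [6.6, 0.1, 0.1, 36.1]
-42 [7.3, 0.4, 0.1, 42.1]
-48 [7.9, 0.7, 0.1, 48.1]
-54 [8.5, 1.1, 0.1, 54.1]
-60 [9.0, 1.5, 0.1, 60.1]
-66 [9.5, 2.0, 0.1, 66.1]
-72 [10.0, 2.6, 0.1, 72.1]
-78 [10.3, 3.2, 0.1, 78.1]
-84 [10.7, 3.8, 0.1, 84.1]
-90 [10.9, 4.5, 0.1, 90.1]
-96 [11.1, 5.1, 0.1, 96.1]
-102 [11.2, 5.8, 0.1, 102.1]
-108 [11.2, 6.5, 0.1, 108.1]
```

```bash
python3 -m crank '[0,1,0,0.1,0, 0,1.7,0,0.1,0, 0,2.2,0,0.1,0, 0,2.5,0,0.1,0, 0,2.9,-0.1,0.1,3, 0,3.5,-0.1,0.1,9, 0,4.2,-0.2,0.1,15, 0,4.9,-0.2,0.1,21, 0,5.6,-0.1,0.1,27, 0,6.3,0,0.1,33, 0,6.6,0.1,0.1,36, 0,6.6,0.1,0.1,36]'
python3 - <<'E'
from h import *
pin=np.array([.575,-.0085])
for a in range(-36,-115,-6): print(a,rel(push(pin,185.5,a,-.020),.156,95.5+a))
E
python3 m.py -90 270 s4.png
```

```text
clock: 16.92
tcp_pos: [0.5093, 0.0065, 0.1553]
tcp_rot: [-3.142, 0.0, 1.04]
ft_force: [-0.6, -0.8, 0.8]
width: 0.0003
-36 [0.0, 0.0, -0.1, 0.1]
-42 [0.7, -0.1, -0.1, 6.1]
-48 [1.4, -0.2, -0.1, 12.1]
-54 [2.1, -0.3, -0.1, 18.1]
-60 [2.8, -0.2, -0.1, 24.1]
-66 [3.5, -0.1, -0.1, 30.1]
-72 [4.2, 0.1, -0.1, 36.1]
-78 [4.8, 0.3, -0.1, 42.1]
-84 [5.5, 0.7, -0.1, 48.1]
-90 [6.0, 1.1, -0.1, 54.1]
-96 [6.6, 1.5, -0.1, 60.1]
-102 [7.1, 2.0, -0.1, 66.1]
-108 [7.5, 2.6, -0.1, 72.1]
-114 [7.9, 3.2, -0.1, 78.1]
fit [ 0.62754543 -0.00802437] salt ang 180.95706006568096 3.190744638442993 tip 117.97300154259408 172.69934617528764
salt_box_mid 0.17 [358. 299.] [ 0.44  -0.306] 0.351 237.9
salt_box_mid 0.88 [308. 304.] [ 0.539 -0.002] 0.087 176.0
lid_knob 0.84 [231. 243.] [ 0.573 -0.019] 0.055 191.6
lid_knob 0.57 [300. 289.] [0.542 0.028] 0.092 156.7
lid_pin 0.89 [228. 245.] [ 0.568 -0.01 ] 0.059 181.9
lid_pin 0.83 [301. 289.] [0.546 0.018] 0.085 161.7
```

View pics/s4.png

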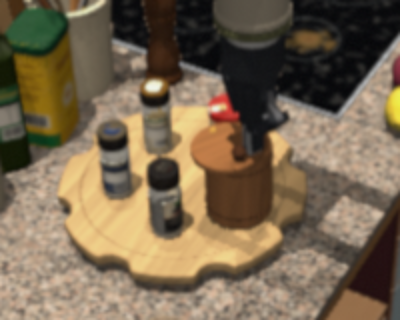

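The crop shows the lid swinging left over the box, at (225,148), with the fingertip at the knob. The platter hasn't moved. I continue.

```bash
python3 -m crank '[0,0.5,-0.1,-0.1,4, 0,1.3,-0.2,-0.1,11, 0,2.1,-0.3,-0.1,18, 0,2.8,-0.2,-0.1,24, 0,3.5,-0.1,-0.1,30, 0,4.2,0.1,-0.1,36, 0,4.8,0.3,-0.1,42, 0,5.5,0.7,-0.1,48, 0,6,1.1,-0.1,54, 0,6.6,1.5,-0.1,60, 0,7.1,2,-0.1,66, 0,7.5,2.6,-0.1,72]'
python3 - <<'E'
from h import *
s=r.get_state();pin=np.array([.575,-.0085])
print(rel(push(pin,185.5,-108,-.04),.156,-12.5),rel(push(pin,185.5,-108,-.04),.24,-12.5))
E
```

```text
clock: 18.82
tcp_pos: [0.5698, 0.0579, 0.1562]
tcp_rot: [-3.142, 0.0, -0.22]
ft_force: [-0.6, 0.0, -0.8]
width: 0.0003
[-2.1, -0.0, 0.0, -0.1] [-2.1, -0.0, -8.4, -0.1]
```

```bash
python3 -m crank '[0,-0.6,0,0,0, 0,-2,0,0,0, 0,-2.1,0,-3,0, 0,-2.1,0,-8,0, 0,-2.1,0,-11,0, 0,-4,-4,-11,0, 0,-7,-9,-11,0, 0,-10,-14,-11,0, 0,-10,-18,-11,0, 0,-10,-18,-11,0, 0,-10,-18,-11,0]'
python3 m.py -90 270 s5.png
python3 - <<'E'
from h import *
t=r.get_image('top');cv2.imwrite('pics/top5.png',cv2.resize(t['color'][200:330,160:420],None,fx=3,fy=3)[:,:,::-1])
for l,z in dict(lemon_mid=.029,onion_mid=.04,peeler_mid=.01,mug_mid=.047).items():
    print(l,[at_z(t,d['xy'],z)[:2].round(3) for d in r.recognise(l,t)[:1]])
E
```

```text
clock: 20.2
tcp_pos: [0.51, 0.2547, 0.2662]
tcp_rot: [3.141, 0.0, -0.215]
ft_force: [-0.3, 0.6, -0.2]
width: 0.0003
fit [ 0.62629902 -0.00910264] salt ang 180.6582445553256 2.9434776306152344 tip 287.73631489003407 113.84612408768253
salt_box_mid 0.93 [223. 253.] [0.553 0.013] 0.077 163.8
salt_box_mid 0.7 [307. 297.] [ 0.555 -0.027] 0.073 194.2
lid_knob 0.91 [210. 240.] [0.581 0.026] 0.057 142.4
lid_knob 0.6 [288. 286.] [0.572 0.031] 0.067 143.9
lid_pin 0.7 [211. 246.] [0.567 0.028] 0.069 148.1
lid_pin 0.73 [286. 288.] [0.58  0.032] 0.061 138.7
lemon_mid [array([ 0.433, -0.303])]
onion_mid [array([ 0.45 , -0.391])]
peeler_mid [array([ 0.445, -0.494])]
mug_mid [array([ 0.454, -0.613])]
```

View pics/top5.png

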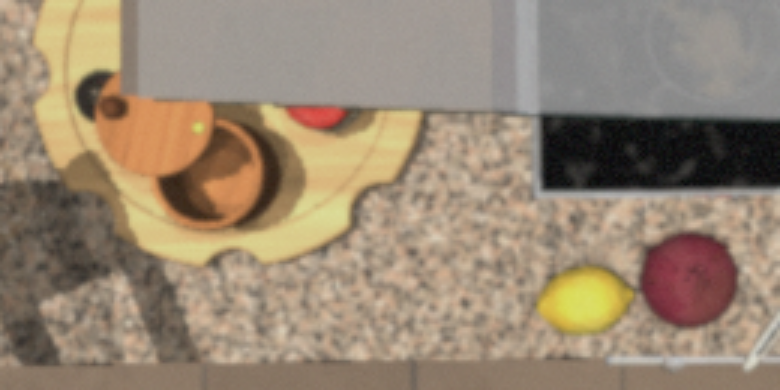

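```bash
python3 -c "
from workcell import r
print(r.get_state()['clock']); print(r.close_job())"
```

```text
20.85
the job is handed in; nothing more can be done
None
```

The salt box now stands at the front of the lazy Susan with its lid swung about 110° open. I handed the job in at about 21 s.

**Turning:** I pushed the platter about 115° clockwise with the closed fingertip in a rim notch. The lid was still shut when the box came to rest and I drew the finger out.

**Opening:** I then pushed the knob towards the robot's left, swinging the lid clockwise from above. The wrist forces I read were about 2 N at most.

**Last checks:**
- **Box at the front:** The platter fit puts its salt-box side at 180.7°, where 180° is dead front. From the knob and pin positions the box's own axis is nearer 182°, so it may be about 2° off. The network's own box readings were noisier, and with the lid open they disagreed with each other (164° and 194°).
- **Platter during the lid push:** It stayed where it was, within what I could measure.
- **Bystanders:** Lemon, onion and peeler were found within about 3 mm of where they started, and the mug within about 8 mm, which I take as detection noise.
- **Jars:** All four were standing in the pictures before the lid push. In the final top view only the honey jar and one spice jar show, both in place; the shelf hides the other two. I did not view the final scene picture.
- **Robot:** It was clear of everything at hand-in.

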